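Right the leaning spray can and hold the keeper arm out at its mark

ROBOT

A 6-joint arm with a two-finger parallel gripper is mounted at the origin on the work surface. World frame = base frame: x ahead of the robot, y to its left, z up, the work surface at z = 0. Lengths are in mm, angles in rad, forces in N, time in s.
With the tool pointing down it reaches from about 350 to 975 mm from the base axis. Payload 17.4 kg.
Tool frame: the origin (TCP) lies at the very end of the fingers, on their centre line; the grasp point (between the pads) lies 19 mm behind it; z points along the fingers, y is the line along which they close (so a half turn about z gives the same grasp; the last joint's range is limited). The gripper opens to 85 mm and grips with 20 to 120 N. Pads are 22 mm wide; open, the fingers measure 114 mm over their backs; the gripper's body (76 mm by 85 mm) begins 54 mm behind the grasp point. The pads swing forward as they close: fully open they stand 13 mm farther back than shut.
Start: joints at [1.089, 0.116, 1.442, -0, 1.584, -0.038], TCP at [289.836, 609.612, 198.903] pointing down, gripper open.
Joint ranges: [-2.83, 2.83], [-0.83, 2.19], [0.07, 2.5], [-1.14, 4.28], [0.01, 3], [-2.97, 2.97]. Speed limits (rad/s): [1.89, 1.89, 2.22, 3.14, 3.14, 3.14].

INTERFACE

Orientations are given as a rotation vector (axis times angle).
In Python, from workcell import manip gives the robot as it stands. The module is installed in compiled form; this text tells all that it offers.
- The arm moves only by the shell command python3 -m inch 'ROWS' [FORCE]. ROWS is a JSON list that holds a single list of rows (three levels of brackets), with 1 to 8 rows, each of 7 numbers: the finger opening in mm, then dx, dy, dz in shares of the most that a row can go, 1 being 50 mm, then a rotation vector rx, ry, rz in shares of 2 pi rad (1.0 is 2 pi rad); each row shifts and turns the commanded pose from where the row before left it, along the tool's axes as they then stand; what a row does not reach is not made up. A row lasts 1/10 s, in which the tool goes at most 50 mm and 0.15 rad, less where a joint would pass 70% of its speed; a pose out of reach is approached as far as the arm can. The fingers move at their own pace and stop on an object; FORCE is the grip in N (left out, the last holds). Time passes only in rows, so rows that do not move let the fingers close. It prints the time, the measured TCP pose, the force, the opening and the grip force at its end. A shift or turn number past 1, either way, is cut back to 1. Input that does not fit is refused with a message, and nothing moves.
- manip.observe(): the state, without advancing time (a new reading comes with each control period).
- manip.camera(name): name is "scene" or "side" or "wrist"; returns a dict with "img" (420x560x3 uint8, red, green, blue), "fx", "fy", "cx", "cy" (pixels), "world_from_camera" (4x4, takes a point from camera to world coordinates); the wrist camera has in their place "tool_from_camera" (4x4, takes a point from camera to tool coordinates, whose origin is the TCP and whose axes are the flange's). Camera axes: x right, y down, z forward; pixel columns grow to the right and rows downward; lengths in mm; the calibration is good to about 2 mm. A picture is of the moment at which its call begins: read the wrist's pose just before it. There is no depth.
- manip.sign_off(): hands the job in; it is judged then, once.
The state is a dict: "t": time; "joints": joint angles; "joint_vel": joint speeds; "joint_efforts": joint torques, N m; "tool_pos": TCP position; "orientation": TCP orientation; "wrist_force": force on the tool from outside, world axes, zero at the start; "wrist_torque": the same for the moment, N m; "opening": finger opening in mm; "grip_force": force on a finger pad.
Only numpy, scipy, OpenCV 4.12 (cv2) and the standard library are available. Lean on these libraries where they do the work, as an engineer would, in place of code of your own. Each camera call takes 0.05 s, during which the arm holds its last target. There are 200 camera calls.

TASK

One spray can in the bench rack has tipped and leans over the front rail: stand it upright on the rack floor in its own place between its neighbours and let go of it. Then squeeze the lock button on the handle of the rack's telescoping keeper arm, draw the arm out in front of the cans until its pointer lines up with the setting block clamped on the scale, and finish still squeezing the handle with the lock button in, holding the arm there against its return spring. Leave the other cans and the things lying about where they are.

Things in the scene. Friction and masses are not known exactly. Their poses are not given: they have to be found in the camera images.
- rack: Fixed can rack, origin on the bench under the middle of its can lane; lane, telescoping arm and scale run along its y; x points away from the robot. Lane floor 6 mm thick, 270 mm long. Clear depth x -58 to +30: front rail x -66 to -58, 66 mm high, with tabs 96 high at y +-42.5, +-127.5; rear wall 100 high; end walls 50 high. Three can places near y -85, 0, +85.
- can_tipped: Leaning spray can: body 52 mm diameter, 140 tall, on it a cap 36 diameter, 40 tall (180 in all), about 0.24 kg. Origin at its base centre, z towards the cap. Starts leaning about 30 degrees to rack -x (the robot), its body on the front rail, its lower base edge on the lane floor, in any of the three places. Standing, its origin is at rack z 6 mm.
- can_a: Neighbour can, same size, standing in the lane; origin at the centre of its base.
- can_b: Neighbour can, same size, standing in the lane; origin at the centre of its base.
- keeper (a joint): Extension of the telescoping keeper arm, m: 0 parked, to 0.32, towards rack +y. A return spring pulls it back (2.3 N parked, 3.7 N far out, damped), so let go it runs back. Locked at 0 until the lock button is in. Its bar (16 x 20 mm, rack x -91 to -75, z 85 to 105, ends 40 mm to +y of the handle centre) passes just in front of the rail, where a leaning can blocks it.
- tube_end (a point): Mouth of the fixed outer tube into which the arm's bar slides, axes as the rack's, at rack (-83, -218, 95) mm; tube 30 x 34 mm (collar 38 x 42), running from here 362 mm to rack -y, on two posts.
- handle_grip (a point): Grip point of the arm's upright handle, axes as the rack's, moving with the arm; parked at rack (-114, -190, 136) mm. Black block 24 mm in x, 26 in y, top at z 156, on a crossbar with top at z 105. Block plus button on its -x face span 36 mm in x at rest (-22 to +14 from the point), 28 pressed (-14 to +14). Fingers from above, either side in x, squeeze both: this frees and grips the arm.
- lock (a joint): Lock button on the handle's robot-side (-x) face, a steel pad 20 mm wide in y, z 122 to 152. 0 out, 0.008 fully in (towards rack +x). Spring 2.5 N out, 6.5 N in. From 0.006 its pawl (a thin strip below the pad) clears the catch post, 86 mm high, at rack x -146 to -131, y -183 to -175. Past the catch the arm also slides with the button out.
- pointer_tip (a point): Tip of the thin dark steel pointer fixed on the arm, axes as the rack's, 51 mm to -x, 10 mm to +y and 45 mm below the handle grip point; it travels over the scale strip (26 mm wide, rack x -179 to -153, top at z 80, y -210 to 150, ticks every 10 mm, longer every 50).
- mark_line (a point): The mark: tip of the thin nose of the dark setting block (20 mm in y, 30 in x, its top 14 mm and screw 20 mm above the scale) fixed on the scale's robot-side edge, nose pointing to rack +x. Axes as the rack's, y along the scale. Pointer tip and this at the same y is lined up; that takes 0.20 to 0.285 m of extension.
- jar: Bystander: clear jar 64 mm wide, 80 mm tall, beside the lane's +y end.
- tape: Bystander: black tape roll 60 mm wide, 19 mm tall, at the lane's -y end behind the arm.
- wrench: Bystander: steel wrench 170 mm long, lying in front of the scale.
- hammer: Bystander: hammer lying at the left of the bench.
- driver: Bystander: screwdriver lying at the left of the bench.
- tin: Bystander: open steel tin 76 mm wide, 100 mm tall, behind the outer tube.
- socket: Bystander: steel socket 32 mm wide, 45 mm tall, standing at the right front.

How it is judged:
By the outcome, as a careful person would: the job done as asked, in the order asked, and still so for the second after the job is handed in, while the arm keeps its last pose, push and grip.
It also fails if it takes over 51 s, if anything falls off the work surface, if the arm or the gripper's body presses on something with over 40 N, if the wrist force passes 120 N, or if a joint passes its speed limit or range.

## Working session

There is one attempt and no reset: what is moved stays moved. The work goes in short steps, Python scripts to look and compute and a shell command to move; the robot and the scene stay as the last step left them, time stands still between calls to the robot, and variables do not carry over. Pictures are saved under pics/ and viewed, at most 10 in all, crops included, and the job is handed in when it is done.

```bash
mkdir -p pics; python3 - <<'E'
from workcell import manip
import cv2,pickle
o=manip.observe();print(o)
for n in("scene","side"):
    c=manip.camera(n);pickle.dump(c,open(n+'.pkl','wb'))
    cv2.imwrite(f'pics/{n}0.png',cv2.resize(c['img'][:,:,::-1],(800,600),interpolation=cv2.INTER_CUBIC))
    print(n,c['fx'],c['fy'],c['cx'],c['cy'],c['world_from_camera'].round(3).tolist())
E
```

```text
{'t': 0.0, 'joints': array([ 1.08919291e+00,  1.16503387e-01,  1.44227034e+00,  2.19097407e-05,
        1.58398749e+00, -3.77856636e-02]), 'joint_vel': array([ 1.51586431e-04,  1.04132629e-03, -1.69194955e-03,  1.23884539e-03,
        8.75164720e-06, -8.02785780e-04]), 'joint_efforts': array([ 2.45545496e-03, -7.31991577e+01, -6.32491565e+01,  8.81262440e-05,
        6.38068843e-03, -1.98470914e-06]), 'tool_pos': array([289.72730968, 609.40926297, 198.14730758]), 'orientation': array([-6.91368458e-01, -3.06424422e+00,  1.76500115e-03]), 'wrist_force': array([-0.49203901, -0.19683688, -1.12119049]), 'wrist_torque': array([-0.01687075,  0.04309505,  0.00134235]), 'grip_force': 0.0, 'opening': 85.6203046120599}
scene 386.36231100745124 386.36231100745124 277.54338583364284 213.7713650467191 [[0.391, 0.629, -0.672, 1279.722], [0.92, -0.25, 0.301, -251.281], [0.021, -0.736, -0.677, 837.659], [0.0, 0.0, 0.0, 1.0]]
side 390.5160579305006 390.5160579305006 284.4978263685044 211.43886877881573 [[0.76, -0.426, 0.491, 66.511], [-0.65, -0.489, 0.582, -509.517], [-0.008, -0.761, -0.648, 758.387], [0.0, 0.0, 0.0, 1.0]]
```

View pics/scene0.png

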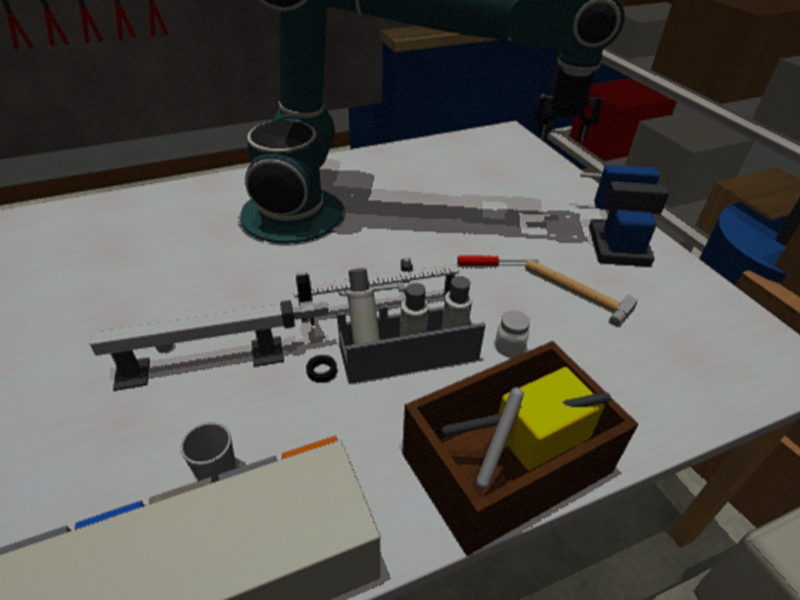

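View pics/side0.png

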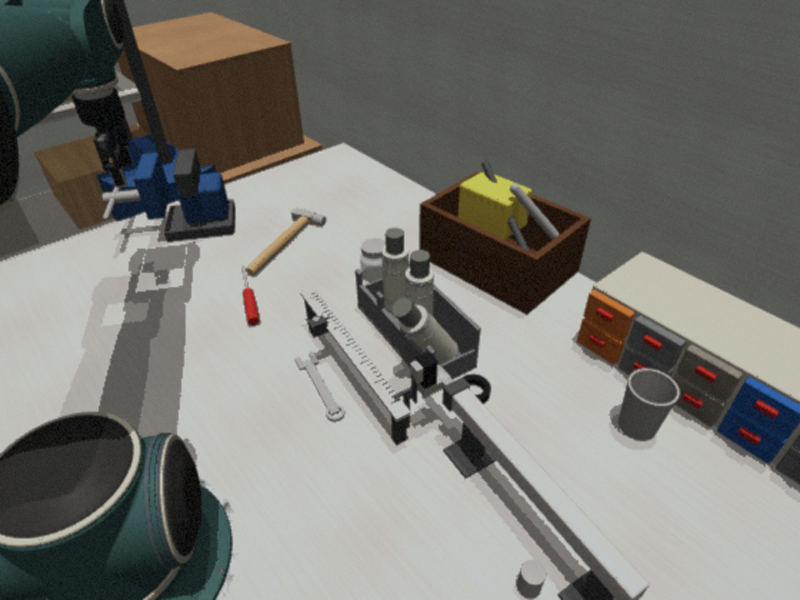

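The tipped can is in the −y place, next to the tube: cap at (358,275) in scene, (402,308) in side. The block on the scale is at (405,265) in scene and (318,325) in side. I'll enlarge both.

```bash
python3 - <<'E'
import pickle,cv2
for n,(x,y,w,h,s) in {'scene':(195,175,160,100,5),'side':(205,150,145,165,3.6)}.items():
    c=pickle.load(open(n+'.pkl','rb'))['img'][y:y+h,x:x+w,::-1]
    im=cv2.resize(c,None,fx=s,fy=s,interpolation=cv2.INTER_CUBIC)
    im=cv2.convertScaleAbs(im,alpha=1.3)
    for k in range(0,w,20): cv2.putText(im,str(x+k),(int(k*s),8),0,.3,(0,0,255));cv2.line(im,(int((k+.5)*s),10),(int((k+.5)*s),16),(0,0,255))
    for k in range(0,h,20): cv2.putText(im,str(y+k),(0,int(k*s)+4),0,.3,(0,0,255));cv2.line(im,(20,int((k+.5)*s)),(26,int((k+.5)*s)),(0,0,255))
    cv2.imwrite(f'pics/{n}1.png',im);print(im.shape)
E
```

```text
(500, 800, 3)
(594, 522, 3)
```

View pics/scene1.png

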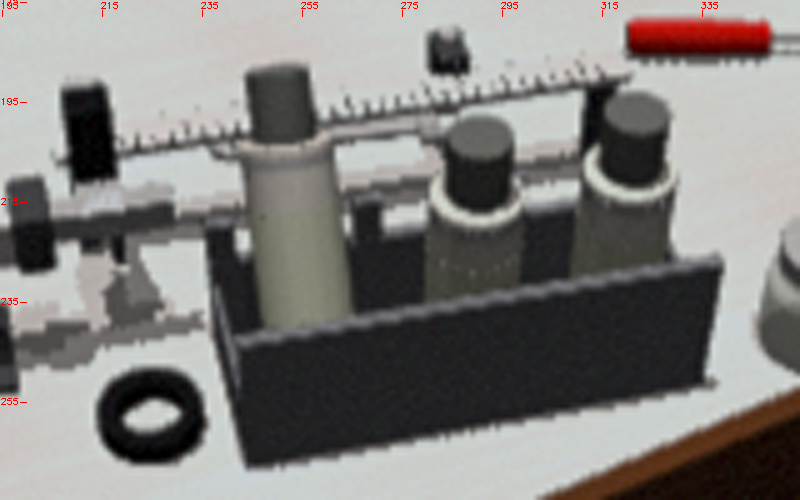

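View pics/side1.png

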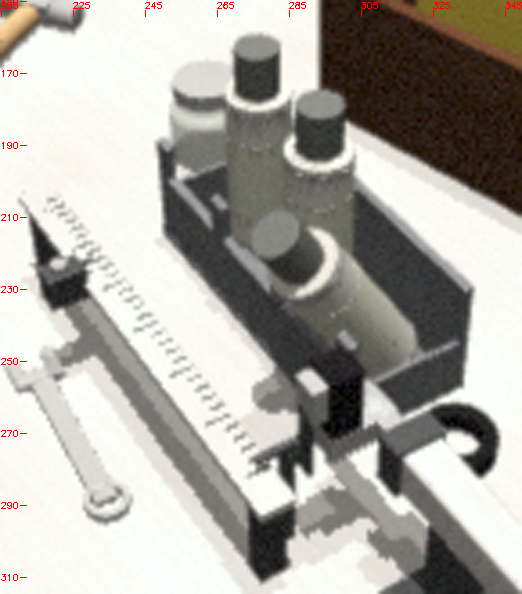

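Scene crop: cap tops are at (480,137), (637,112) and tipped at (279,68), with rear wall top corners at (239,345)/(722,258). Side crop: cap tops are at (257,48), (320,104) and tipped at (272,232), with scale ends near (250,512)/(22,200). I'll triangulate these and fit the rack.

```bash
cat > h.py <<'E'
import pickle,numpy as np
from scipy.optimize import least_squares
C={n:pickle.load(open(n+'.pkl','rb')) for n in('scene','side')}
CR={'scene':(195,175,5),'side':(205,150,3.6)}
def px(n,u,v): x,y,s=CR[n];return np.array([u/s+x-.5,v/s+y-.5])
def proj(n,p):
    c=C[n];q=np.linalg.inv(c['world_from_camera'])@np.append(p,1);return np.array([c['fx']*q[0]/q[2]+c['cx'],c['fy']*q[1]/q[2]+c['cy']])
def tri(obs):
    f=lambda p:np.concatenate([proj(n,p)-uv for n,uv in obs])
    r=least_squares(f,[600,-100,100]);return r.x,np.abs(r.fun).max()
E
python3 - <<'E'
from h import *
for nm,a,b in [('can0',(480,135),(257,48)),('can+',(637,112),(320-0,104)),('tip',(279,68),(272,232))]:
    pass
# nearest-to-+y can in side image is the far one (257,48)
for nm,a,b in [('can_mid',(480,135),(320,104)),('can_+y',(637,112),(257,48)),('tip',(279,68),(272,232)),('block screw',(446,34),(62,262))]:
    print(nm,tri([('scene',px('scene',*a)),('side',px('side',*b))]))
obs=[('scene',(239,345),('w',-1,100)),('scene',(722,258),('w',1,100)),('scene',(250,466),('w',-1,0)),('scene',(713,382),('w',1,0)),
('scene',(367,197),(-66+4,-42.5,96)),
('side',(250,512),(-179,-210,80)),('side',(295,490),(-153,-210,80)),('side',(22,200),(-179,150,80)),('scene',(630,76),(-153,150,80)),('scene',(480,135),('c',0)),('side',(320,104),('c',0)),('scene',(637,112),('c',1)),('side',(257,48),('c',1)),
('side',(471,292),('w',-1,100))]
def res(q):
    X,Y,t,wx,wy,ax,ay,bx,by=q;out=[]
    for n,uv,p in obs:
        if p[0]=='w': p=(wx,p[1]*wy,p[2])
        elif p[0]=='c': p=(ax,ay,186) if p[1]==0 else (bx,by,186)
        c,s=np.cos(t),np.sin(t)
        out+=list(proj(n,[X+c*p[0]-s*p[1],Y+s*p[0]+c*p[1],p[2]])-px(n,*uv))
    return np.array(out)
r=least_squares(res,[600,-100,0,38,140,-10,0,-10,85],loss='soft_l1')
print(r.x.round(3));print(res(r.x).reshape(-1,2).round(1).tolist())
X,Y,t=r.x[:3]
R=np.array([[np.cos(t),-np.sin(t)],[np.sin(t),np.cos(t)]])
for k,p in dict(handle=(-114,-190),place=(-14,-85),tube=(-83,-218)).items(): print(k,R@p+[X,Y])
print('yaw',t)
E
```

```text
can_mid (array([601.02296988,  87.92137902, 184.95088411]), np.float64(0.09122026680552153))
can_+y (array([613.91790763, 172.81134606, 184.05593398]), np.float64(0.15890577807280692))
tip (array([496.45047864,  15.52314917, 172.88717586]), np.float64(0.03667656587177248))
block screw (array([417.89260497, 152.2019261 , 100.77631458]), np.float64(0.026889660276907534))
[ 601.797   86.565 -138.386   35.463  135.417   -0.853    0.85    -1.107
   86.353]
[[-0.2, -0.7], [1.0, 0.5], [-0.9, -0.2], [-1.7, 0.2], [0.6, -0.1], [2.2, 0.4], [-0.0, 1.4], [-1.1, -2.2], [1.4, -0.5], [-0.2, -0.2], [0.0, -0.4], [-0.3, -0.3], [0.1, -0.7], [0.1, -1.4]]
handle [459.61757137 -83.3788462 ]
place [574.73956038   4.77969081]
tube [ 485.88246838 -115.86199852]
yaw -138.38633397658816
```

Rack fit: origin (602, 87), yaw −0.156, can spacing and heights consistent. Cap tops come out at 184–185 against an expected 186, and the tipped cap top at (496,15,173) fits a 30° lean. First I'll go to a hover above the tipped can.

```bash
cat >> h.py <<'E'
from scipy.spatial.transform import Rotation as Ro
T=-0.156; O=np.array([601.8,86.6,0]); RR=Ro.from_euler('z',T).as_matrix()
def w(p): return O+RR@np.array(p,float)
def rk(p): return RR.T@(np.array(p)-O)
def tilt(a): # tool rot: y=rack y, leaning a toward +rack x
    return RR@np.diag([-1,1,-1])@Ro.from_euler('y',-a).as_matrix()
def delta(pos,R=None):
    from workcell import manip
    o=manip.observe();A=Ro.from_rotvec(o['orientation']).as_matrix()
    print('t',round(o['t'],1),'rack tcp',rk(o['tool_pos']).round(1),'d',(A.T@(np.array(pos)-o['tool_pos'])).round(1), 'rot',None if R is None else Ro.from_matrix(A.T@R).as_rotvec().round(3))
E
python3 -c "
from h import *
delta([430,30,330],tilt(0))"
```

```text
t 0.1 rack tcp [-389.5  468.   198.2] d [-375.4 -463.2 -131.3] rot [-0.001 -0.    -0.288]
```

The rows are not in the units I measure in: shifts go in shares of 50 mm and turns go in shares of 2 pi rad. I convert before sending: -33 mm is -0.66, -30 mm is -0.6.

```bash
python3 -m inch '[[[85, -0.4, -0.5, -0.6, 0, 0, 0], [85, -0.54, -0.66, -0.4, 0, 0, 0], [85, -0.54, -0.66, -0.4, 0, 0, 0], [85, -0.54, -0.66, -0.4, 0, 0, 0], [85, -0.54, -0.66, -0.4, 0, 0, 0], [85, -0.54, -0.66, -0.4, 0, 0, 0], [85, -0.54, -0.66, 0, 0, 0, 0], [85, -0.54, -0.66, 0, 0, 0, 0]]]' 60 | tail -3
python3 -m inch '[[[85, -0.54, -0.66, 0, 0, 0, 0], [85, -0.54, -0.66, 0, 0, 0, 0], [85, -0.54, -0.66, 0, 0, 0, 0], [85, -0.54, -0.66, 0, 0, 0, 0], [85, -0.54, -0.66, 0, 0, 0, -0.0229], [85, -0.54, -0.66, 0, 0, 0, -0.0229], [85, 0, 0, 0, 0, -0.0191, 0], [85, 0, 0, 0, 0, -0.0191, 0]]]' | tail -3
python3 -m inch '[[[85, 0, 0, 0, 0, -0.0191, 0], [85, 0, 0, 0, 0, -0.0191, 0], [85, 0, 0, 0, 0, -0.007, 0], [85, 0, 0, 0, 0, 0, 0]]]'
python3 - <<'E'
from h import *
from workcell import manip
import cv2
delta([430,30,330],tilt(.524))
o=manip.observe();c=manip.camera('wrist');c['o']=o;pickle.dump(c,open('w1.pkl','wb'))
cv2.imwrite('pics/w1.png',cv2.convertScaleAbs(cv2.resize(c['img'][:,:,::-1],(800,600),interpolation=cv2.INTER_CUBIC),alpha=1.3))
E
```

```text
wrist_force: [1.1, 1.2, -0.3]
opening: 85.0
grip_force: 0.0
wrist_force: [-0.9, 0.5, 0.6]
opening: 84.9
grip_force: 0.0
t: 2.1
tool_pos: [432.4, 49.6, 328.8]
orientation: [0.236, 2.607, -0.063]
wrist_force: [-0.0, -0.6, 0.5]
opening: 85.0
grip_force: 0.0
t 2.1 rack tcp [-161.6  -62.8  328.8] d [ -1.6 -19.8  -0.5] rot [-0.012  0.002 -0.021]
```

View pics/w1.png

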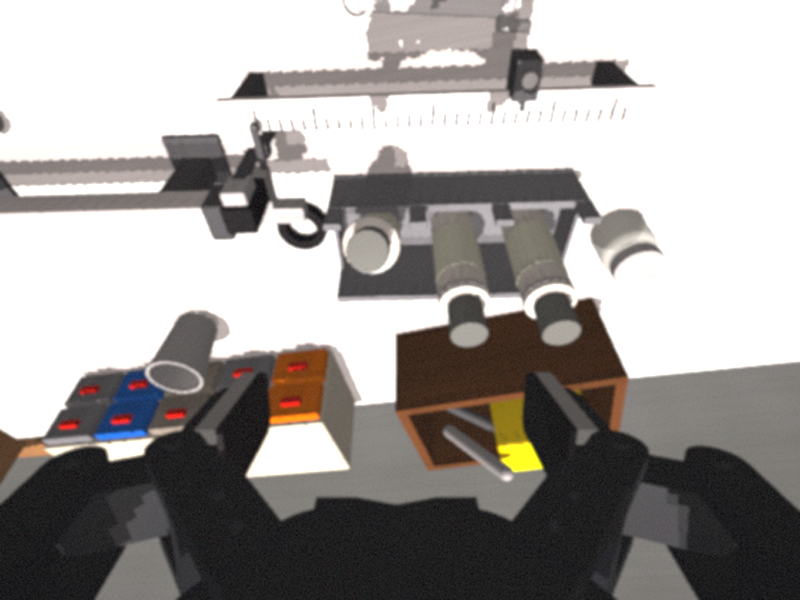

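The wrist view looks nearly along the leaning can: cap top at (370,247), neighbour caps at (468,333) and (560,331), setting block nose about (522,104). I'll add this view to the triangulation and check the predictions.

```bash
cat >> h.py <<'E'
def addw(name,f):
    c=pickle.load(open(f,'rb'));M=np.eye(4);M[:3,:3]=Ro.from_rotvec(c['o']['orientation']).as_matrix();M[:3,3]=c['o']['tool_pos']
    c['world_from_camera']=M@c['tool_from_camera'];C[name]=c
def p8(u,v): return np.array([u,v])*.7-.15
E
python3 - <<'E'
from h import *
addw('w1','w1.pkl')
for nm,a,b,d in [('can_mid',(480,135),(320,104),(468,333)),('can_+y',(637,112),(257,48),(560,331)),('tip',(279,68),(272,232),(370,248)),('screw',(446,34),(62,262),(528,77))]:
    p,e=tri([('scene',px('scene',*a)),('side',px('side',*b)),('w1',p8(*d))]);print(nm,p.round(1),'rack',rk(p).round(1),e)
for nm,p in dict(handletop=(-114,-190,156),pointer=(-165,-180,91),sc0=(-153,-210,80),sc1=(-153,150,80),rail=(-66,-135,66),wallR=(30,-135,100)).items(): print(nm,((proj('w1',w(p))+.15)/.7).round(0))
delta(w((0,0,0)),tilt(.524))
E
```

```text
can_mid [600.1  88.1 183.7] rack [ -2.    1.2 183.7] 0.4290290490406221
can_+y [613.2 173.2 183. ] rack [ -2.2  87.3 183. ] 0.4128856385758013
tip [495.   16.6 170.9] rack [-94.6 -85.7 170.9] 0.7426159344749976
screw [413.7 154.3  97.6] rack [-196.4   37.6   97.6] 1.7060353758782014
handletop [240. 221.]
pointer [254. 123.]
sc0 [226. 132.]
sc1 [646. 123.]
rail [328. 208.]
wallR [336. 298.]
t 2.1 rack tcp [-161.2  -62.8  329. ] d [ 26.3  66.7 364.7] rot [-0.012 -0.    -0.022]
```

In the tool's units: -0.022 rad / 6.2832 = -0.0035.

```bash
python3 -m inch '[[[85, 0, 0, 0, -0.0019, 0, -0.0035], [85, 0, 0, 0, 0, 0, 0]]]' | tail -1; python3 -c "
from h import *
delta(w((-122,-85.7,220)),tilt(.524));delta(w((-78,-85.7,144)),tilt(.524))"
```

```text
grip_force: 0.0
t 2.4 rack tcp [-160.3  -63.2  328.9] d [ 21.1 -22.4 113.5] rot [-0.001 -0.002 -0.   ]
t 2.4 rack tcp [-160.3  -63.2  328.9] d [ 20.8 -22.3 201.3] rot [-0.001 -0.002 -0.   ]
```

```bash
python3 -m inch '[[[85, 0.14, -0.15, 0.76, 0, 0, 0], [85, 0.14, -0.15, 0.76, 0, 0, 0], [85, 0.14, -0.148, 0.76, 0, 0, 0], [85, 0, 0, 0.5, 0, 0, 0], [85, 0, 0, 0.5, 0, 0, 0], [85, 0, 0, 0.5, 0, 0, 0], [85, 0, 0, 0.24, 0, 0, 0], [85, 0, 0, 0, 0, 0, 0]]]'; python3 -c "
from h import *
delta(w((-78,-85.7,144)),tilt(.524))"
```

```text
t: 3.15
tool_pos: [511.0, 14.0, 142.5]
orientation: [0.206, 2.615, -0.056]
wrist_force: [0.3, -0.1, 0.8]
opening: 85.1
grip_force: 0.0
t 3.1 rack tcp [-78.4 -85.9 142.5] d [-1.1  0.2 -1.1] rot [-0.002 -0.004 -0.001]
```

```bash
python3 -m inch '[[[20, 0, 0, 0, 0, 0, 0], [20, 0, 0, 0, 0, 0, 0], [20, 0, 0, 0, 0, 0, 0], [20, 0, 0, 0, 0, 0, 0], [20, 0, 0, 0, 0, 0, 0], [20, 0, 0, 0, 0, 0, 0], [20, 0, 0, 0, 0, 0, 0], [20, 0, 0, 0, 0, 0, 0]]]' 60
python3 - <<'E'
from h import *
from workcell import manip
import cv2
c=manip.camera('side')['img'];d=manip.camera('scene')['img']
a=cv2.resize(c[130:300,230:350,::-1],(400,567));b=cv2.resize(d[160:270,190:330,::-1],(400,314));b=cv2.copyMakeBorder(b,0,253,0,0,0)
cv2.imwrite('pics/g1.png',cv2.convertScaleAbs(cv2.hconcat([a,b]),alpha=1.3))
E
```

```text
t: 3.95
tool_pos: [511.2, 14.3, 144.4]
orientation: [0.204, 2.611, -0.056]
wrist_force: [0.3, -0.4, 0.3]
opening: 20.1
grip_force: 0.0
```

View pics/g1.png

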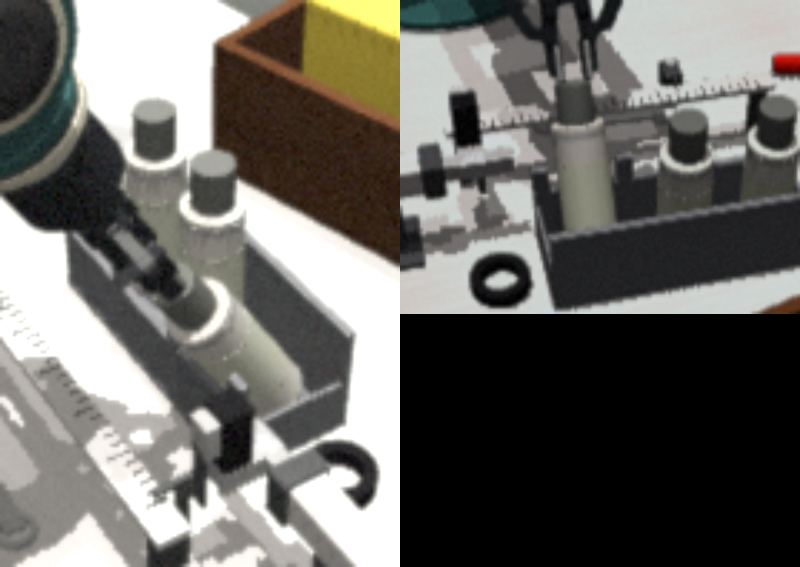

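The fingers closed to 20 mm without taking the cap; in both views the tips end at the cap top. I'll check where the TCP projects.

```bash
python3 - <<'E'
from h import *
from workcell import manip
o=manip.observe();R=Ro.from_rotvec(o['orientation']).as_matrix()
print('opening',o['opening'],o['wrist_force'],'toolz rack',RR.T@R[:,2])
for k in(0,-20,-40):
    p=o['tool_pos']+R[:,2]*k
    a=proj('side',p);b=proj('scene',p)
    print(k,rk(p).round(),'side crop',((a+.5-[230,130])*10/3).round(),'scene crop',((b+.5-[190,160])*2.857+[400,0]).round())
# camera check: can base/axis points with tilt a
for a in(.45,.524,.6):
  for s in(0,140,180):
    top=np.array([-94.6,-85.7,172]);p=w(top+(180-s)*np.array([np.sin(a),0,-np.cos(a)]))
    print(a,s,rk(p).round(),((proj('side',p)+.5-[230,130])*10/3).round(),((proj('scene',p)+.5-[190,160])*2.857+[400,0]).round())
E
```

```text
opening 19.95536310945684 [ 0.25791413 -0.31374376 -0.16605947] toolz rack [ 5.00324145e-01 -7.16897751e-04 -8.65837881e-01]
0 [-78. -86. 144.] side crop [186. 304.] scene crop [579. 114.]
-20 [-88. -86. 162.] side crop [174. 291.] scene crop [576.  94.]
-40 [-98. -86. 179.] side crop [161. 277.] scene crop [574.  73.]
0.45 0 [-16. -86.  10.] [254. 403.] [594. 254.]
0.45 140 [-77. -86. 136.] [188. 312.] [579. 121.]
0.45 180 [-95. -86. 172.] [166. 283.] [574.  81.]
0.524 0 [ -5. -86.  16.] [266. 392.] [596. 259.]
0.524 140 [-75. -86. 137.] [191. 310.] [579. 122.]
0.524 180 [-95. -86. 172.] [166. 283.] [574.  81.]
0.6 0 [  7. -86.  23.] [279. 380.] [598. 262.]
0.6 140 [-72. -86. 139.] [194. 307.] [580. 122.]
0.6 180 [-95. -86. 172.] [166. 283.] [574.  81.]
```

```bash
python3 - <<'E'
from h import *
from workcell import manip
import cv2
c=manip.camera('side')['img'];d=manip.camera('scene')['img'];o=manip.observe();q=manip.camera('wrist');q['o']=o;pickle.dump(q,open('w2.pkl','wb'))
f=lambda i:cv2.resize(i[:,:,::-1],(400,300),interpolation=cv2.INTER_CUBIC)
a=f(c[188:242,255:327]);b=f(d[160:214,215:287]);e=f(q['img'])
g=np.clip((np.vstack([np.hstack([a,b]),np.hstack([e,f(q['img'][110:320,140:420])])])/255.)**.55*255,0,255).astype(np.uint8)
cv2.imwrite('pics/g2.png',g)
E
```

```text
(no output)
```

View pics/g2.png

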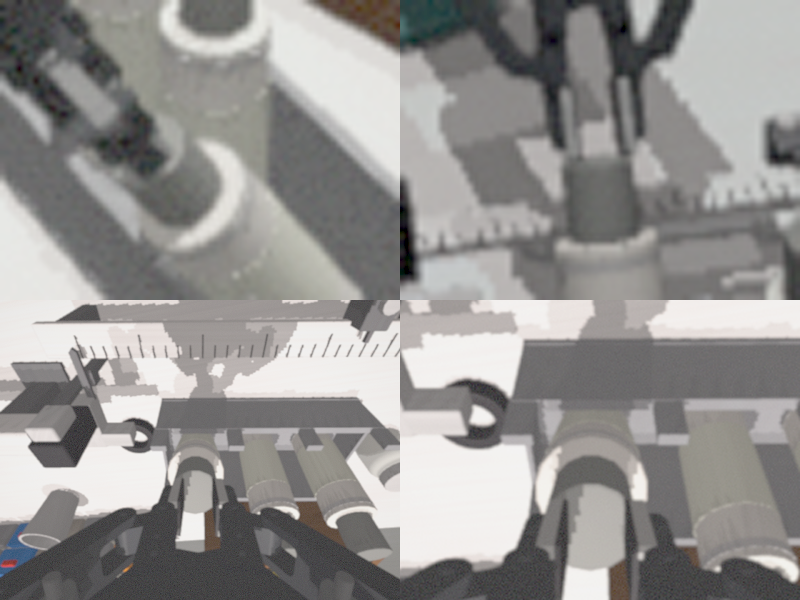

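The fingertips really sit at the cap top, not around the cap: scene mid-tip about (250.5,187), side about (282,218) full-image. I'll triangulate the tips and compare with the reported TCP.

```bash
python3 - <<'E'
from h import *
from workcell import manip
addw('w2','w2.pkl')
p,e=tri([('scene',np.array([250.5,187.])),('side',np.array([282,217.5]))]);o=manip.observe();R=Ro.from_rotvec(o['orientation']).as_matrix()
print('tips',p.round(),rk(p).round(),e,'in tool',(R.T@(p-o['tool_pos'])).round())
for k in(0,-15,-30):
  for y in(-10,10): print(k,y,(proj('w2',o['tool_pos']+R@[0,y,k])).round(), 'in crop BR',((proj('w2',o['tool_pos']+R@[0,y,k])-[140,110])/.7+[400,300]).round())
print('captop', ((proj('w2',w((-94.6,-85.7,172)))-[140,110])/.7+[400,300]).round(),((proj('w2',w((-74.6,-85.7,137)))-[140,110])/.7+[400,300]).round())
print(C['w2']['tool_from_camera'].round(3).tolist())
E
```

```text
tips [495.  12. 170.] [-94. -91. 170.] 1.8172283544342065 in tool [  1.  -5. -30.]
0 -10 [261. 245.] in crop BR [574. 493.]
0 10 [293. 245.] in crop BR [619. 493.]
-15 -10 [260. 255.] in crop BR [572. 507.]
-15 10 [295. 255.] in crop BR [621. 507.]
-30 -10 [259. 266.] in crop BR [570. 523.]
-30 10 [296. 266.] in crop BR [623. 523.]
captop [596. 525.] [596. 486.]
[[0.001, -0.963, -0.269, 69.806], [1.0, 0.0, 0.001, -0.45], [-0.001, -0.269, 0.963, -175.784], [0.0, 0.0, 0.0, 1.0]]
```

All three views agree: at this opening the physical tips are about 30 mm short of the reported TCP, above the cap. I'll open to 70 (clear of the body either way), go 30 mm deeper along the can axis and close.

In the tool's units: 12 mm is 0.24, 6 mm is 0.12.

```bash
python3 -m inch '[[[70, 0, 0, 0, 0, 0, 0], [70, 0, 0, 0, 0, 0, 0], [70, 0, 0, 0, 0, 0, 0], [70, 0, 0, 0, 0, 0, 0], [70, 0, 0, 0.24, 0, 0, 0], [70, 0, 0, 0.24, 0, 0, 0], [70, 0, 0, 0.12, 0, 0, 0], [70, 0, 0, 0, 0, 0, 0]]]'; python3 -m inch '[[[15, 0, 0, 0, 0, 0, 0], [15, 0, 0, 0, 0, 0, 0], [15, 0, 0, 0, 0, 0, 0], [15, 0, 0, 0, 0, 0, 0], [15, 0, 0, 0, 0, 0, 0], [15, 0, 0, 0, 0, 0, 0]]]' 60;python3 -c "
from h import *
delta(w((-14,-85.7,144)),tilt(0))"
```

```text
t: 5.0
tool_pos: [525.8, 11.7, 116.5]
orientation: [0.205, 2.613, -0.056]
wrist_force: [-0.4, 0.3, -0.4]
opening: 70.1
grip_force: 0.0
t: 5.6
tool_pos: [526.2, 11.9, 118.9]
orientation: [0.204, 2.61, -0.056]
wrist_force: [-1.9, 0.4, 4.5]
opening: 34.1
grip_force: 59.7
t 5.6 rack tcp [-63.1 -85.5 118.9] d [-55.1  -0.2   2.9] rot [-0.001  0.525 -0.   ]
```

In the tool's units: -12 mm is -0.24, -6 mm is -0.12, 0.105 rad / 6.2832 = 0.0167.

```bash
python3 -m inch '[[[15, -0.06, 0, -0.1, 0, 0, 0], [15, -0.06, 0, -0.12, 0, 0, 0], [15, -0.08, 0, -0.12, 0, 0, 0], [15, -0.24, 0, 0, 0, 0.0167, 0], [15, -0.24, 0, 0, 0, 0.0167, 0], [15, -0.24, 0, 0, 0, 0.0167, 0], [15, -0.24, 0, 0, 0, 0.0167, 0], [15, -0.24, 0, 0, 0, 0.0167, 0]]]' 60; python3 -m inch '[[[15, 0, 0, 0, 0, 0, 0], [15, 0, 0, 0, 0, 0, 0]]]'; python3 - <<'E'
from h import *
from workcell import manip
import cv2
delta(w((-4,-85.7,124)),tilt(0))
c=manip.camera('side')['img'];d=manip.camera('scene')['img']
a=cv2.resize(c[140:290,240:340,::-1],(400,600));b=cv2.resize(d[150:275,200:300,::-1],(400,500));b=cv2.copyMakeBorder(b,0,100,0,0,0)
cv2.imwrite('pics/g3.png',np.clip((cv2.hconcat([a,b])/255.)**.6*255,0,255).astype(np.uint8))
E
```

```text
t: 6.4
tool_pos: [582.9, 3.0, 157.6]
orientation: [-0.245, -3.128, -0.0]
wrist_force: [-0.6, 0.0, -2.2]
opening: 34.7
grip_force: 59.8
t: 6.6
tool_pos: [582.4, 2.9, 155.8]
orientation: [-0.246, -3.13, 0.001]
wrist_force: [0.1, -0.9, -2.6]
opening: 34.6
grip_force: 60.0
t 6.6 rack tcp [ -6.2 -85.7 155.8] d [-2.2 -0.  31.8] rot [-0.001 -0.002 -0.001]
```

View pics/g3.png

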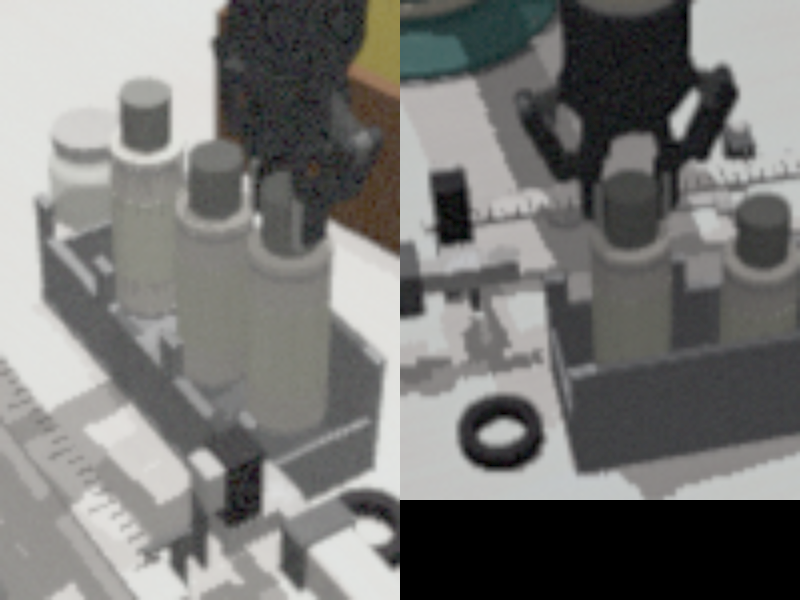

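The can hangs upright above its place, level with its neighbours. Now I'll lower it.

In the tool's units: 8 mm is 0.16, 5 mm is 0.1.

```bash
python3 -m inch '[[[15, 0, 0, 0.16, 0, 0, 0], [15, 0, 0, 0.16, 0, 0, 0], [15, 0, 0, 0.1, 0, 0, 0], [15, 0, 0, 0.06, 0, 0, 0], [15, 0, 0, 0.04, 0, 0, 0], [15, 0, 0, 0, 0, 0, 0]]]' 60|grep -v ori; python3 -m inch '[[[15, 0, 0, 0.04, 0, 0, 0], [15, 0, 0, 0.04, 0, 0, 0], [15, 0, 0, 0, 0, 0, 0]]]'|grep -v ori
```

```text
t: 7.3
tool_pos: [581.8, 3.1, 130.3]
wrist_force: [0.2, -0.1, -1.8]
opening: 34.7
grip_force: 60.0
t: 7.6
tool_pos: [581.8, 3.1, 126.2]
wrist_force: [-0.2, -1.1, -2.0]
opening: 34.5
grip_force: 60.0
```

In the tool's units: 1.5 mm is 0.03.

```bash
python3 -m inch '[[[15, 0, 0, 0.03, 0, 0, 0], [15, 0, 0, 0, 0, 0, 0]]]' 60|grep -E 'pos|wrist'; python3 -m inch '[[[15, 0, 0, 0.03, 0, 0, 0], [15, 0, 0, 0, 0, 0, 0]]]'|grep -E 'pos|wrist';python3 -m inch '[[[15, 0, 0, 0.03, 0, 0, 0], [15, 0, 0, 0, 0, 0, 0]]]'|grep -E 'pos|wrist'
```

```text
tool_pos: [582.1, 3.0, 125.3]
wrist_force: [0.3, -1.7, 0.5]
tool_pos: [582.8, 2.9, 125.1]
wrist_force: [1.2, -1.8, 10.4]
tool_pos: [583.4, 2.8, 125.0]
wrist_force: [-0.7, -1.3, 20.0]
```

Floor contact is at TCP z 125. I'll relieve the push, release and withdraw upward.

In the tool's units: -30 mm is -0.6, -20 mm is -0.4.

```bash
python3 -m inch '[[[15, 0, 0, -0.06, 0, 0, 0], [15, 0, 0, 0, 0, 0, 0], [60, 0, 0, 0, 0, 0, 0], [60, 0, 0, 0, 0, 0, 0], [60, 0, 0, 0, 0, 0, 0], [60, 0, 0, 0, 0, 0, 0], [60, 0, 0, -0.4, 0, 0, 0], [60, 0, 0, -0.6, 0, 0, 0]]]'|grep -E 'pos|wrist|open'; python3 -m inch '[[[60, 0, 0, -0.8, 0, 0, 0], [60, 0, 0, -0.8, 0, 0, 0], [60, 0, 0, -0.6, 0, 0, 0], [60, 0, 0, 0, 0, 0, 0]]]'; python3 - <<'E'
from h import *
from workcell import manip
import cv2
c=manip.camera('side')['img'];d=manip.camera('scene')['img']
a=cv2.resize(c[150:300,240:340,::-1],(400,600));b=cv2.resize(d[150:275,200:300,::-1],(400,500));b=cv2.copyMakeBorder(b,0,100,0,0,0)
cv2.imwrite('pics/g4.png',np.clip((cv2.hconcat([a,b])/255.)**.6*255,0,255).astype(np.uint8))
E
```

```text
tool_pos: [581.1, 3.1, 173.8]
wrist_force: [0.2, -0.2, 0.6]
opening: 59.9
t: 9.4
tool_pos: [583.0, 3.1, 289.8]
orientation: [0.245, 3.127, -0.0]
wrist_force: [0.1, -0.9, -0.3]
opening: 60.2
grip_force: 0.0
```

View pics/g4.png

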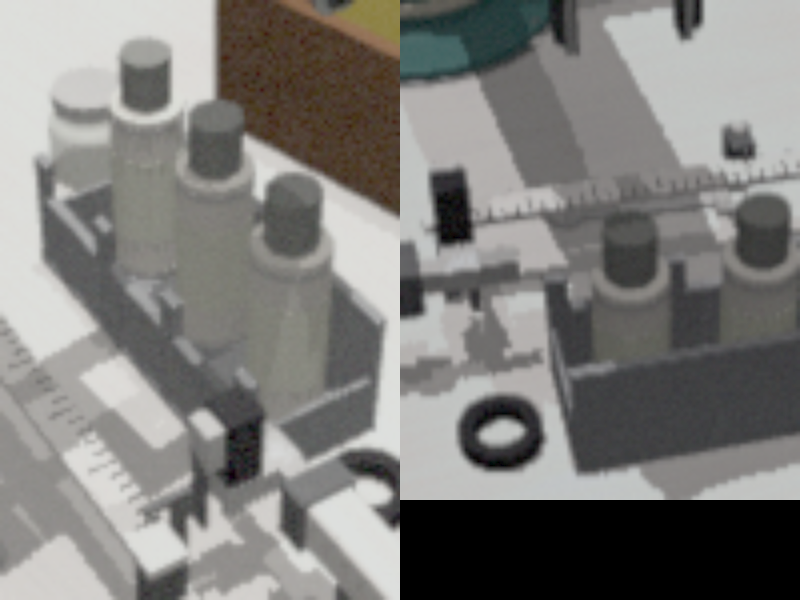

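All three cans stand in their places and the gripper is clear. Next I'll work out the mark position, handle check and wrist turn.

```bash
python3 - <<'E'
from h import *
from workcell import manip
addw('w1','w1.pkl');addw('w2','w2.pkl')
def onz(n,uv,z):
    c=C[n];M=c['world_from_camera'];d=M[:3,:3]@[(uv[0]-c['cx'])/c['fx'],(uv[1]-c['cy'])/c['fy'],1];return rk(M[:3,3]+d*(z-M[2,3])/d[2]).round(1)
for uv in[(523,104),(522,107),(525,100)]: print('nose',onz('w1',p8(*uv),82))
print('screw w1',onz('w1',p8(528,77),100),'pad top w1',onz('w1',p8(238,191),152),'blk top corners',onz('w1',p8(218,207),156),onz('w1',p8(258,207),156))
print('scene handle top corners',onz('scene',px('scene',62,88),156),onz('scene',px('scene',108,83),156))
print('scene block',onz('scene',px('scene',446,34),100),'side blk',onz('side',px('side',62,262),100))
print('j',manip.observe()['joints'].round(2))
delta(w((-114,-190,290)),RR@np.array([[0,1,0],[1,0,0],[0,0,-1.]]))
# enlarged w1 crop not viewed; dark-column profile around nose
g=C['w1']['img'].astype(int).sum(2)//3
print(g[66:84,356:384])
E
```

```text
nose [-171.6   41.7   82. ]
nose [-169.2   41.4   82. ]
nose [-174.8   42.8   82. ]
screw w1 [-198.    36.8  100. ] pad top w1 [-138.3 -185.5  152. ] blk top corners [-127.  -203.5  156. ] [-126.3 -172.1  156. ]
scene handle top corners [-122.4 -203.2  156. ] [-121.2 -178.   156. ]
scene block [-192.7   36.4  100. ] side blk [-191.6   37.2  100. ]
j [-0.04 -0.1   1.52 -0.    1.72 -1.45]
t 9.5 rack tcp [ -6.4 -85.4 285.1] d [ 107.6 -104.6   -4.8] rot [-1.00e-03  0.00e+00  1.57e+00]
[[ 90  57  56  73  86  91  92  92  94  94  90  92  92  91  84  83  81  84
   94 127 183 220 228 230 229 229 228 229]
 [106  82  68  80  88  94  93  95  92  93  93  92  92  93  93  91  88  88
   98 135 192 224 230 229 228 229 229 229]
 [141 119  93  86  91  95  93  93  93  93  91  92  94  94  93  92  90  92
  106 147 201 226 229 230 229 229 229 230]
 [184 162 122  98  98  97  95  97  92  95  93  95 102 107 112 114 115 115
  131 169 211 226 230 230 231 230 229 229]
 [219 198 169 149 145 137 121 106  97  90  93 112 137 154 164 166 167 168
  177 203 222 229 230 230 229 229 229 229]
 [228 224 218 211 205 191 160
[... 792 characters left out ...]
231 230 232 228 219 204 208 217 215 211 218 224 221 193 167 196 224 229
  231 229 223 193 164 193 224 230 229 230]
 [231 230 230 226 211 182 197 220 227 228 228 228 219 185 165 202 225 230
  230 231 223 189 155 190 224 230 231 229]
 [229 231 229 224 200 173 198 224 231 230 231 228 215 180 181 215 228 231
  230 230 223 192 167 200 225 230 231 230]
 [231 230 229 220 191 175 206 226 231 231 230 227 204 173 193 223 230 231
  230 230 219 191 186 217 229 230 231 230]
 [231 232 228 218 185 182 215 228 230 230 229 222 192 167 196 224 230 230
  229 226 212 181 193 221 228 228 230 227]
 [231 230 228 214 182 188 220 228 230 229 228 218 182 168 202 224 228 229
  229 223 199 172 196 221 229 228 228 224]]
```

The rows are not in the units I measure in: shifts go in shares of 50 mm and turns go in shares of 2 pi rad. I convert before sending: 27 mm is 0.54, -26 mm is -0.52, 0.143 rad / 6.2832 = 0.0228.

```bash
python3 -m inch '[[[60, 0.54, -0.52, 0, 0, 0, 0], [60, 0.54, -0.52, 0, 0, 0, 0], [60, 0.54, -0.52, 0, 0, 0, 0], [60, 0.54, -0.52, 0, 0, 0, 0.0228], [60, 0, 0, 0, 0, 0, 0.0228], [60, 0, 0, 0, 0, 0, 0.0228], [60, 0, 0, 0, 0, 0, 0.0228], [60, 0, 0, 0, 0, 0, 0.0228]]]' 40|grep -E 'pos|wrist'; python3 -m inch '[[[60, 0, 0, 0, 0, 0, 0.0228], [60, 0, 0, 0, 0, 0, 0.0228], [60, 0, 0, 0, 0, 0, 0.0228], [60, 0, 0, 0, 0, 0, 0.0228], [60, 0, 0, 0, 0, 0, 0.0228], [60, 0, 0, 0, 0, 0, 0.0228], [60, 0, 0, 0, 0, 0, 0]]]'|grep -E 'pos|wrist'; python3 - <<'E'
from h import *
from workcell import manip
import cv2
delta(w((-114,-190,135)),RR@np.array([[0,1,0],[1,0,0],[0,0,-1.]]))
o=manip.observe();c=manip.camera('wrist');c['o']=o;pickle.dump(c,open('w3.pkl','wb'))
addw('w1','w1.pkl');addw('w3','w3.pkl')
def onz(n,uv,z):
    c=C[n];M=c['world_from_camera'];d=M[:3,:3]@[(uv[0]-c['cx'])/c['fx'],(uv[1]-c['cy'])/c['fy'],1];return rk(M[:3,3]+d*(z-M[2,3])/d[2]).round(1)
for z in(80,85,91,94): print('nose',onz('w1',(365.1,76.5),z))
for nm,p in dict(nose=(-167,37,91),handle=(-114,-190,156),pointer=(-165,-180,91)).items(): print(nm,proj('w3',w(p)).round(1))
# handle top dark/bright threshold map
u,v=proj('w3',w((-114,-190,156))).round().astype(int)
g=c['img'].astype(int).sum(2)//3
print(u,v);print(g[max(v-56,0):v+56:4,max(u-60,0):u+60:4])
E
```

```text
tool_pos: [458.8, -82.7, 283.5]
wrist_force: [0.4, -0.3, 0.4]
tool_pos: [458.9, -82.7, 283.6]
wrist_force: [0.8, 0.3, -1.2]
t 11.0 rack tcp [-114.9 -189.4  283.6] d [ -0.5   1.3 148.6] rot [-0.003  0.    -0.005]
nose [-166.4   42.1   80. ]
nose [-168.4   40.7   85. ]
nose [-170.8   39.1   91. ]
nose [-171.9   38.2   94. ]
nose [228.2 -28.2]
handle [279.9 198.7]
pointer [238.2 179.3]
280 199
[[176 173 181 182 159 163 179 102  87 108 116 115 117 114 116 113 113 115
  113 114 115 102 105 113 106  80  84 114 114 194]
 [177 171 178 180  87  71  68  75  86  85  88  92 116 114 116 114 115 115
  114 113 115 114 112 113 113 115 113 115 114 189]
 [175 171 176 181  87  89  85  77  88  86  86  90 115 115 117 114 115 112
  114 112 113 116 114 114 114 118 113 117 115 197]
 [131 142 176 177  95  72  68  74  85 159  86  90 113 115 115 115 113  85
   87  90  97  97  99 112 113 116 114 138 191 190]
 [ 85  89 171 181  88  89  87  79  88  86  93 113 115 116 115 117 113  85
   87  86 106 109 106 104 112 115 161 197 196  81]
 [ 86  89 160 184 108  81  67  73  87  86  91 117 116 114 116 116 113  87
   87  
[... 2094 characters left out ...]
196 197 186  77  69  70
   73  94  93  91  87  91  97 110 194 192 193 191]
 [182 176 179 173 178 171 183 196 197 198 196 197 196 195 182  79  70  71
   93 200 198 201 200 201 164 111 193 191 192 193]
 [196 197 198 199 196 197 196 197 195 197 194 198 197 195 184  79  68  68
   92 196 199 198 199 200 159 115 193 192 191 195]
 [195 196 198 199 197 197 195 197 198 197 197 195 198 194 180  79  71  70
   91 201 199 199 200 199 154 125 192 191 193 193]
 [196 197 193 199 198 197 195 200 197 196 198 197 197 193 187  76  68  68
   93 200 201 201 199 201 147 126 192 193 193 195]
 [195 196 195 197 198 197 195 197 196 196 197 194 197 194 189 128 112 113
   98 199 200 200 201 198 155 159 192 192 194 195]]
```

Block top centre is at about (283,197) px against predicted (280,199), so shift about 3 mm in +x. Now I'll descend with force checks.

In the tool's units: 40 mm is 0.8, 25 mm is 0.5, -0.005 rad / 6.2832 = -0.0008.

```bash
python3 -m inch '[[[60, 0, 0.06, 0.8, -0.0005, 0, -0.0008], [60, 0, 0, 0.8, 0, 0, 0], [60, 0, 0, 0.8, 0, 0, 0], [60, 0, 0, 0.5, 0, 0, 0], [60, 0, 0, 0.3, 0, 0, 0], [60, 0, 0, 0.2, 0, 0, 0], [60, 0, 0, 0, 0, 0, 0]]]' 20|grep -E 'pos|wrist'; python3 -m inch '[[[60, 0, 0, 0.16, 0, 0, 0], [60, 0, 0, 0.12, 0, 0, 0], [60, 0, 0, 0, 0, 0, 0]]]'|grep -E 'pos|wrist'; python3 -c "
from h import *
delta(w((-112,-190,95)),RR@np.array([[0,1,0],[1,0,0],[0,0,-1.]]))"
```

```text
tool_pos: [462.2, -83.3, 114.5]
wrist_force: [0.3, 0.0, 0.6]
tool_pos: [462.2, -83.3, 100.7]
wrist_force: [0.4, 0.0, -0.3]
t 12.1 rack tcp [-111.5 -189.5  100.7] d [-0.4 -0.5  5.7] rot [0.002 0.001 0.003]
```

In the tool's units: 4 mm is 0.08, 3 mm is 0.06.

```bash
python3 -m inch '[[[60, 0, 0, 0.08, 0, 0, 0], [60, 0, 0, 0.06, 0, 0, 0], [40, 0, 0, 0, 0, 0, 0], [36, 0, 0, 0, 0, 0, 0], [34, 0, 0, 0, 0, 0, 0], [34, 0, 0, 0, 0, 0, 0]]]' 20|grep -vE 'ori'; python3 -m inch '[[[10, 0, 0, 0, 0, 0, 0], [10, 0, 0, 0, 0, 0, 0], [10, 0, 0, 0, 0, 0, 0], [10, 0, 0, 0, 0, 0, 0]]]'|grep -vE 'ori'; python3 - <<'E'
from h import *
from workcell import manip
import cv2
delta(w((-112,-190,95)))
o=manip.observe();c=manip.camera('wrist');c['o']=o;pickle.dump(c,open('w4.pkl','wb'))
E
```

```text
t: 12.65
tool_pos: [462.1, -83.3, 94.3]
wrist_force: [-5.5, 0.1, 3.3]
opening: 34.1
grip_force: 2.7
t: 13.05
tool_pos: [461.8, -83.3, 94.5]
wrist_force: [-9.1, 1.5, 7.3]
opening: 26.3
grip_force: 24.1
t 13.1 rack tcp [-111.9 -189.6   94.5] d [-0.4 -0.1 -0.5] rot None
```

Squeezed: opening 26 (pressed) at 24 N, with a side force of −9 N. I'll shift 2 mm to −x, raise the grip and start the pull slowly.

In the tool's units: 8 mm is 0.16, 6 mm is 0.12.

```bash
python3 -m inch '[[[10, 0, -0.04, 0, 0, 0, 0], [10, 0, 0, 0, 0, 0, 0], [10, 0.08, 0, 0, 0, 0, 0], [10, 0.12, 0, 0, 0, 0, 0], [10, 0.16, 0, 0, 0, 0, 0], [10, 0.16, 0, 0, 0, 0, 0], [10, 0, 0, 0, 0, 0, 0]]]' 45|grep -vE 'ori'; python3 -m inch '[[[10, 0.2, 0, 0, 0, 0, 0], [10, 0.24, 0, 0, 0, 0, 0], [10, 0.24, 0, 0, 0, 0, 0], [10, 0.2, 0, 0, 0, 0, 0], [10, 0, 0, 0, 0, 0, 0]]]'|grep -vE 'ori'; python3 -c "
from h import *
delta(w((-114,10,95)),RR@np.array([[0,1,0],[1,0,0],[0,0,-1.]]))"
```

```text
t: 13.8
tool_pos: [466.1, -57.2, 94.7]
wrist_force: [18.2, -4.8, -4.0]
opening: 24.9
grip_force: 48.3
t: 14.3
tool_pos: [472.7, -13.5, 94.7]
wrist_force: [14.7, -4.8, -3.2]
opening: 24.9
grip_force: 47.4
t 14.3 rack tcp [-112.  -118.9   94.7] d [128.9  -1.6  -0.4] rot [0.006 0.001 0.003]
```

In the tool's units: 14 mm is 0.28, 12 mm is 0.24.

```bash
python3 -m inch '[[[10, 0.24, 0.02, 0, 0, 0, 0], [10, 0.28, 0.006, 0, 0, 0, 0], [10, 0.28, 0, 0, 0, 0, 0], [10, 0.28, 0, 0, 0, 0, 0], [10, 0.28, 0, 0, 0, 0, 0], [10, 0.24, 0, 0, 0, 0, 0], [10, 0, 0, 0, 0, 0, 0]]]' 45|grep -vE 'ori'; python3 -m inch '[[[10, 0.24, 0, 0, 0, 0, 0], [10, 0.28, 0, 0, 0, 0, 0], [10, 0.24, 0, 0, 0, 0, 0], [10, 0.2, 0, 0, 0, 0, 0], [10, 0.1, 0, 0, 0, 0, 0], [10, 0, 0, 0, 0, 0, 0], [10, 0, 0, 0, 0, 0, 0]]]'|grep -vE 'ori'; python3 - <<'E'
from h import *
from workcell import manip
import cv2
delta(w((-114,37.5-10,95)),RR@np.array([[0,1,0],[1,0,0],[0,0,-1.]]))
o=manip.observe();c=manip.camera('wrist');c['o']=o;pickle.dump(c,open('w5.pkl','wb'))
addw('w5','w5.pkl')
y=rk(o['tool_pos'])[1]
print('pointer',proj('w5',w((-165,y+10,91))),'nose',[proj('w5',w((-168,39,z))).round(1) for z in(80,91)])
np.save('s.npy',manip.camera('side')['img']);np.save('sc.npy',manip.camera('scene')['img'])
print('side',proj('side',w((-168,39,91))),'scene',proj('scene',w((-168,39,91))))
E
```

```text
t: 15.0
tool_pos: [484.8, 65.9, 94.7]
wrist_force: [-2.2, -2.0, 7.5]
opening: 25.0
grip_force: 44.7
t: 15.7
tool_pos: [492.5, 117.5, 94.7]
wrist_force: [-5.9, -2.5, 8.6]
opening: 24.5
grip_force: 44.2
t 15.7 rack tcp [-112.7   13.5   94.7] d [14.  -1.2 -0.3] rot [0.001 0.001 0.003]
pointer [196.34466494 225.53246233] nose [array([194.4, 197.5]), array([189.7, 201.4])]
side [230.22983108 221.20758049] scene [286.46188593 188.32723483]
```

```bash
python3 - <<'E'
import numpy as np,cv2,pickle
q=pickle.load(open('w5.pkl','rb'))['img'];s=np.load('s.npy');c=np.load('sc.npy')
def z(i,x,y,w,h,k):
    im=cv2.resize(i[y:y+h,x:x+w,::-1],None,fx=k,fy=k,interpolation=cv2.INTER_CUBIC)
    im=np.clip((im/255.)**.7*255,0,255).astype(np.uint8)
    for a in range(0,w,10): cv2.line(im,(int((a+.5)*k),0),(int((a+.5)*k),5),(0,0,255)); (a%20==0) and cv2.putText(im,str(x+a),(int(a*k),15),0,.3,(0,0,255))
    for a in range(0,h,10): cv2.line(im,(0,int((a+.5)*k)),(5,int((a+.5)*k)),(0,0,255)); (a%20==0) and cv2.putText(im,str(y+a),(7,int(a*k)+4),0,.3,(0,0,255))
    return im
A=z(q,130,150,100,120,5)
B=z(s,205,195,60,60,5);D=z(c,260,165,60,60,5)
cv2.imwrite('pics/f.png',np.hstack([A,np.vstack([B,D])]))
E
```

```text
(no output)
```

View pics/f.png

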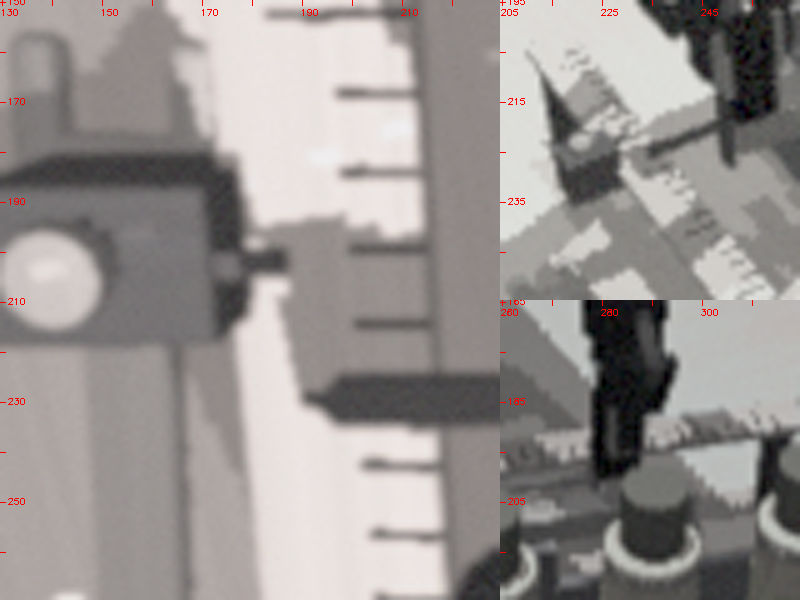

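Wrist view: nose tip at px (186.9,201.5), pointer tip at (190.1,229.1), handle still squeezed; image down is −y. I'll triangulate the nose height and compute the remaining distance.

```bash
python3 - <<'E'
from h import *
addw('w1','w1.pkl');addw('w5','w5.pkl')
p,e=tri([('w1',np.array([365.1,77.])),('w5',np.array([186.9,201.5]))]);print('nose',rk(p).round(1),e)
def onz(n,uv,z):
    c=C[n];M=c['world_from_camera'];d=M[:3,:3]@[(uv[0]-c['cx'])/c['fx'],(uv[1]-c['cy'])/c['fy'],1];return rk(M[:3,3]+d*(z-M[2,3])/d[2]).round(1)
for z in(82,86,91): print(z,'nose',onz('w5',(186.9,201.5),z),'ptr',onz('w5',(190.1,229.1),z))
for v,u in((172,200),(249,205),(324,208),(465,218),(535,221)): print('tick',onz('w5',(u,150+v/5-.5),80))
E
```

```text
nose [-169.9   39.    90.7] 0.2924788814903536
82 nose [-172.5   36.8   82. ] ptr [-171.8   18.2   82. ]
86 nose [-171.2   37.8   86. ] ptr [-170.6   19.5   86. ]
91 nose [-169.7   38.9   91. ] ptr [-169.1   21.2   91. ]
tick [-163.8   47.9   80. ]
tick [-161.2   37.8   80. ]
tick [-159.9   27.8   80. ]
tick [-154.3    8.    80. ]
tick [-152.8   -2.2   80. ]
```

Nose and pointer share z 91, so 17.7 mm remain.

In the tool's units: 5 mm is 0.1, 4 mm is 0.08.

```bash
python3 -m inch '[[[10, 0.1, -0.008, 0, 0, 0, 0], [10, 0.1, 0, 0, 0, 0, 0], [10, 0.08, 0, 0, 0, 0, 0], [10, 0.068, 0, 0, 0, 0, 0], [10, 0, 0, 0, 0, 0, 0], [10, 0, 0, 0, 0, 0, 0], [10, 0, 0, 0, 0, 0, 0]]]' 45|grep -vE 'ori'; python3 - <<'E'
from h import *
from workcell import manip
delta(w((-114,31,95)))
o=manip.observe();c=manip.camera('wrist');c['o']=o;pickle.dump(c,open('w6.pkl','wb'))
addw('w6','w6.pkl');print(proj('w6',w((-169.7,38.9,91))))
g=c['img'].astype(int).sum(2)//3
print(g[216:242,170:204])
E
```

```text
t: 16.55
tool_pos: [495.1, 134.5, 94.7]
wrist_force: [-1.4, -3.4, 6.8]
opening: 25.1
grip_force: 45.7
t 16.6 rack tcp [-112.9   30.7   94.7] d [ 0.3 -1.1 -0.3] rot None
[189.22453433 228.36611978]
[[ 78  78  67  54  40  32  32  33  32  42  70 122 179 213 212 184 142 116
  115 114 117 114 114 114 112 114 111 115 114 117 117 117 113 114]
 [ 86  82  73  59  41  38  35  29  35  42  68 118 172 208 213 193 152 122
  114 114 114 115 116 115 112 113 111 116 113 119 117 116 114 115]
 [ 87  84  74  58  45  38  36  34  34  39  62 104 151 194 214 203 171 133
  115 115 113 114 114 115 114 112 112 113 116 117 118 115 114 112]
 [ 86  85  77  64  47  36  31  32  36  35  58  93 132 172 200 198 168 132
  117 113 114 114 115 114 113 114 111 114 114 116 116 116 114 113]
 [ 83  82  80  64  48  36  32  29  30  36  56  88 116 142 159 159 144 123
  113 114 116 111 115 114 113 113 111 111 114 117 115 117 116 114]
 [ 85  82  80  66  49  34  35  34  33  35  54  86 108 120 125 125 120 115
  114 115 113 115 115 115 113 112 112 113 112 116 116 118 115 116]
 [ 83  83  78  69  53  37  31  32  38  36  52  88 125 138
[... 2063 characters left out ...]
  83  85  83  72  58  41  37  31  34  51  93 147 192 214 219 220 220
  221 221 220 220 220 220 220 219 218 216 215 218 219 218 211 199]
 [ 82  84  84  82  75  59  42  35  28  40  80 128 175 206 218 219 219 219
  221 222 220 220 220 220 221 219 217 216 216 219 219 213 187 156]
 [ 85  82  82  82  76  56  41  35  44  77 124 168 200 214 219 219 219 220
  220 221 221 219 219 220 220 219 217 216 218 218 220 211 178 134]
 [ 83  82  84  80  76  58  45  38  64 109 160 197 212 216 218 218 219 220
  221 222 221 220 220 220 221 219 219 215 216 219 220 217 196 166]
 [ 84  84  82  83  76  61  45  47  87 141 187 209 216 215 217 219 220 220
  220 221 221 221 219 220 220 218 218 216 216 218 220 220 215 206]]
```

Nose centre is at row about 228.6 and pointer at about 229.3 (1.56 px/mm), so about 0.5 mm remains.

In the tool's units: 0.5 mm is 0.01.

```bash
python3 -m inch '[[[10, 0.01, 0, 0, 0, 0, 0], [10, 0, 0, 0, 0, 0, 0], [10, 0, 0, 0, 0, 0, 0], [10, 0, 0, 0, 0, 0, 0]]]' 45|grep -vE 'ori'; python3 - <<'E'
from h import *
from workcell import manip
delta(w((-114,31,95)))
g=manip.camera('wrist')['img'].astype(int).sum(2)//3
print(g[222:238,[184,185,186,187,193,194,195,200]].T)
s=manip.camera('scene')['img'];d=np.abs(s.astype(int)-C['scene']['img']).max(2);print('jar/cans changed',(d[215:250,345:372]>60).sum(),(d[190:235,280:332]>60).sum(),'tape',(d[245:270,212:238]>60).sum())
E
```

```text
t: 17.0
tool_pos: [495.2, 134.9, 94.7]
wrist_force: [-2.0, -1.7, 6.4]
opening: 24.7
grip_force: 45.6
t 17.0 rack tcp [-112.8   31.2   94.7] d [-0.2 -1.2 -0.3] rot None
[[124 130 163 167 137  92  52  44  45  55  99 150 183 202 211 211]
 [125 121 131 134 114  79  50  37  45  55 104 162 203 217 220 220]
 [120 115 116 117 106  77  50  41  42  54 106 169 209 219 221 220]
 [118 114 114 115 107  78  49  40  43  61 114 174 211 219 221 221]
 [115 114 115 115 114 109  98  89  90 127 172 207 219 220 221 220]
 [113 113 115 113 108  99  83  65  57  87 133 176 208 218 220 220]
 [112 113 110 107  96  82  64  51  46  55  89 134 177 206 217 219]
 [117 111  89  60  43  44  44  43  44  47  43  50  88 150 202 220]]
jar/cans changed 0 228 tape 0
```

Aligned to about 0.1 px (nose row 229.4, pointer 229.4), handle squeezed. Handing in.

```bash
python3 -c "
from workcell import manip
print(manip.sign_off())"
```

```text
the job is handed in; nothing more can be done
None
```

I handed the job in at about 17 s: the tipped can stands upright in its own place between the rack end and its neighbour, and the gripper holds the keeper arm with the lock button squeezed in. In the last wrist image the pointer and the mark line up to well under a millimetre. The jar and tape showed no change; I did not separately check the other loose items, and changed pixels around the two neighbour cans I took to be the arm and its shadow without looking again.

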